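# Hang the washed mugs on the mug dryer and start it

### The job

Hang every mug on the worktop by its handle on the mug dryer's hooks, one mug to a hook, whichever hook you like. When all of them hang there, twist the dryer's start knob clockwise to its stop and let go, so that it springs back and the dryer starts. Leave the tin and the jars where they stand.

Things in the scene. Friction and masses are not known exactly. Their poses are not given: they have to be found in the camera images.
- mug0: white ceramic mug, loose, about 0.18 kg; may be absent. Straight round body 64 mm outer diameter, 88 mm high, wall 4 mm, foot slightly narrower. Origin: centre of the underside; z up out of the mouth; the handle is on its +y side. It starts upright on the worktop.
- handle0 (a point): centre of the handle opening of the white mug: 45.5 mm from the mug axis along the mug's +y, 46 mm above its underside. The handle is a round bar 10 mm thick in the mug's y-z plane; the opening is 27 mm (y) by 44 mm (z), from 24 to 68 mm above the underside, and is open right through along the mug's x.
- mug1: blue ceramic mug, loose, about 0.18 kg; may be absent. Straight round body 64 mm outer diameter, 88 mm high, wall 4 mm, foot slightly narrower. Origin: centre of the underside; z up out of the mouth; the handle is on its +y side. It starts upright on the worktop.
- handle1 (a point): centre of the handle opening of the blue mug: 45.5 mm from the mug axis along the mug's +y, 46 mm above its underside. The handle is a round bar 10 mm thick in the mug's y-z plane; the opening is 27 mm (y) by 44 mm (z), from 24 to 68 mm above the underside, and is open right through along the mug's x.
- mug2: terracotta (orange-brown) ceramic mug, loose, about 0.18 kg; may be absent. Straight round body 64 mm outer diameter, 88 mm high, wall 4 mm, foot slightly narrower. Origin: centre of the underside; z up out of the mouth; the handle is on its +y side. It starts upright on the worktop.
- handle2 (a point): centre of the handle opening of the terracotta (orange-brown) mug: 45.5 mm from the mug axis along the mug's +y, 46 mm above its underside. The handle is a round bar 10 mm thick in the mug's y-z plane; the opening is 27 mm (y) by 44 mm (z), from 24 to 68 mm above the underside, and is open right through along the mug's x.
- mug3: green ceramic mug, loose, about 0.18 kg; may be absent. Straight round body 64 mm outer diameter, 88 mm high, wall 4 mm, foot slightly narrower. Origin: centre of the underside; z up out of the mouth; the handle is on its +y side. It starts upright on the worktop.
- handle3 (a point): centre of the handle opening of the green mug: 45.5 mm from the mug axis along the mug's +y, 46 mm above its underside. The handle is a round bar 10 mm thick in the mug's y-z plane; the opening is 27 mm (y) by 44 mm (z), from 24 to 68 mm above the underside, and is open right through along the mug's x.
- dryer: white electric mug dryer standing fixed on the worktop: tray 160 mm deep, 500 mm wide, about 30 mm high at the rim, with four steel wire hooks in a row and a white control pod at its right end (-y). Origin on the worktop below the hook row, 5 mm in front of the hooks' risers; its x points away from the robot, y to the left along the row, z up (apart from a small yaw).
- hook0 (a point): hook 0 (0 = leftmost, +y; 120 mm apart): middle of its straight bar, on the bar's axis, 180 mm above the worktop; axes as the dryer's. The 8 mm thick bar runs level along x: 40 mm towards the robot (-x) the tip turns up, ending 10 mm further on and 12 mm higher; 55 mm behind, it joins a vertical 8 mm riser. Nothing stands above. A mug hung on it swings down, reaching about 100 mm below.
- hook1 (a point): hook 1 (0 = leftmost, +y; 120 mm apart): middle of its straight bar, on the bar's axis, 180 mm above the worktop; axes as the dryer's. The 8 mm thick bar runs level along x: 40 mm towards the robot (-x) the tip turns up, ending 10 mm further on and 12 mm higher; 55 mm behind, it joins a vertical 8 mm riser. Nothing stands above. A mug hung on it swings down, reaching about 100 mm below.
- hook2 (a point): hook 2 (0 = leftmost, +y; 120 mm apart): middle of its straight bar, on the bar's axis, 180 mm above the worktop; axes as the dryer's. The 8 mm thick bar runs level along x: 40 mm towards the robot (-x) the tip turns up, ending 10 mm further on and 12 mm higher; 55 mm behind, it joins a vertical 8 mm riser. Nothing stands above. A mug hung on it swings down, reaching about 100 mm below.
- hook3 (a point): hook 3 (0 = leftmost, +y; 120 mm apart): middle of its straight bar, on the bar's axis, 180 mm above the worktop; axes as the dryer's. The 8 mm thick bar runs level along x: 40 mm towards the robot (-x) the tip turns up, ending 10 mm further on and 12 mm higher; 55 mm behind, it joins a vertical 8 mm riser. Nothing stands above. A mug hung on it swings down, reaching about 100 mm below.
- start_knob (a joint): angle of the dryer's start knob, rad: 0 at rest, grows clockwise seen from above, hard stop at 1.2. A spring drives it back to 0 when let go (about 0.03 N m at rest, 0.13 N m at the stop).
- knob_grip (a point): on the start knob's vertical axis at the height to grip it, 66 mm above the worktop; the pod below is 85 mm square, its top 45 mm above the worktop. The black knob has a bar grip 42 mm long, 14 mm thick, from 13 mm below to 13 mm above this point; the bar lies along this point's x, which points along the dryer's x at rest and turns with the knob.
- tin: short food tin, 75 mm across, 58 mm high, standing on the worktop, loose; origin: centre of its underside. A bystander.
- jar: glass jar with a red lid, 65 mm across, 100 mm high, standing on the worktop, loose; origin: centre of its underside. A bystander.
- spice_jar: spice jar with a black lid, 41 mm across, 105 mm high, standing on the worktop, loose; origin: centre of its underside. A bystander.
There are look-alikes about, which are no part of the job. What is shaped like the mug2 but yellow is not meant. There is more than one size of the mug1; the job needs the larger.

How it is judged:
By the outcome, as a careful person would: the job done as asked, in the order asked, and still so for the second after the job is handed in, with the robot touching nothing.
Of mug0, mug1, mug2, mug3 only 3 to 4 are there at a start; the rules pass over those that are not, and their reading is None.
At some moment in a run one of mug0, mug1, mug2, mug3 may be knocked a few centimetres aside while the robot is not near it.
It also fails if it takes over 208 s, if anything falls off the work surface, if the arm or the gripper's body presses on something with over 40 N, if the wrist force passes 120 N, or if a joint passes its speed limit or range.

### The arm

A 6-joint arm with a two-finger parallel gripper is mounted at the origin on a cart in front of the work surface, level with it; the furniture and walls round the work are solid. World frame = base frame: x ahead of the robot, y to its left, z up, the work surface at z = 0. Lengths are in m, angles in rad, forces in N, time in s.
With the tool pointing down it reaches from about 0.25 to 0.775 m from the base axis. Payload 4 kg.
Tool frame: the origin (TCP) lies between the finger pads; the fingertips stand 19 mm ahead of it and the grasp point (between the pads) is the TCP; z points along the fingers, y is the line along which they close (so a half turn about z gives the same grasp; the last joint's range is limited). The gripper opens to 94 mm and grips with 3 to 60 N. Pads are 16 mm wide; open, the fingers measure 119 mm over their backs; the gripper's body (75 mm by 177 mm) begins 78 mm behind the grasp point.
Start: joints at [-1.389, 0.087, 1.371, -0, 1.684, -0.103], TCP at [0.155, -0.528, 0.225] pointing down, gripper open.
Joint ranges: [-3.1, 3.1], [-0.76, 2.03], [0.27, 2.55], [-1.08, 4.22], [0.17, 2.65], [-2.57, 2.57]. Speed limits (rad/s): [2.79, 2.79, 3.14, 3.14, 3.14, 3.14].

### API

Orientations are given as a rotation vector (axis times angle).
In Python, from rig import telemetry, get_image, get_calibration, robot gives the robot as it stands. The module is installed in compiled form; this text tells all that it offers.
- The arm moves only by the tool jog_arm, never from a script. Its argument "plan" is one flat list of numbers, 5 for each row, row after row: the shift along the tool's x, y, z in m, then the turn about the tool's z in rad, then the opening, from -1 (shut) to 1 (fully open). A call has 1 to 20 rows; each row is the pose to reach, as a shift and turn from the pose commanded when the call began, along the tool's axes at that moment; what a row does not reach only later rows make up. A row lasts 1/12 s, in which the tool goes at most 41.7 mm and 7.16 degrees, less where a joint would pass 70% of its speed; a pose out of reach is approached as far as the arm can. A call with a gripper value outside its range is refused whole. The fingers move at their own pace and stop on an object; the grip force is fixed at half the most. Time passes only in rows, so rows that repeat a pose let the fingers close. It gives the time, the measured TCP pose, the force, the opening and the grip force at its end, in the units of the state.
- telemetry.sense(): the state, without advancing time (a new reading comes with each control period).
- get_image(name): name is "side" or "top"; returns the picture (384x512x3 uint8, red, green, blue); there is no depth.
- get_calibration(name): a dict with "fx", "fy", "cx", "cy" (pixels), "R" (3x3) and "t" (3): a world point X has camera coordinates R X + t. Camera axes: x right, y down, z forward; pixel columns grow to the right and rows downward; lengths in m; the calibration is good to about 2 mm. A picture is of the moment at which its call begins. get_calibration takes no time and is no camera call.
- robot.finish_job(): hands the job in; it is judged then, once.
The state is a dict: "t": time; "joints": joint angles; "dq": joint speeds; "effort": joint torques, N m; "eef_pos": TCP position; "tool_rot": TCP orientation; "contact_force": force on the tool from outside, world axes, zero at the start; "torque": the same for the moment, N m; "grip_width": opening from 0.0 (shut) to 1.0 (fully open); "finger_force": force on a finger pad.
Only numpy, scipy, OpenCV 4.12 (cv2) and the standard library are available. Lean on these libraries where they do the work, as an engineer would, in place of code of your own. Each camera call takes 0.05 s, during which the arm holds its last target. There are 200 camera calls.

## Working session

There is one attempt and no reset: what is moved stays moved. The work goes in short steps, Python scripts to look and compute and a tool call to move; the robot and the scene stay as the last step left them, time stands still between calls to the robot, and variables do not carry over. Pictures are saved under pics/ and viewed, at most 14 in all, crops included, and the job is handed in when it is done.

Besides the shell and the picture viewer there is one more tool, called as a command line: name --argument value ..., lists and objects as JSON in quotes. jog_arm: Moves the arm, as the interface text tells. Its arguments: {"type":"object","properties":{"plan":{"type":"array","items":{"type":"number"}}},"required":["plan"]}

```bash
mkdir -p pics; ls
python3 - <<'E'
from rig import telemetry,get_image,get_calibration
import cv2
s=telemetry.sense();print(s)
for n in("side","top"):
    im=get_image(n);cv2.imwrite(f"pics/{n}0.png",im[:,:,::-1]);print(n,get_calibration(n))
E
```

```text
pics
{'t': 0.0, 'joints': array([-1.38910845e+00,  8.79613435e-02,  1.37222576e+00, -1.16166821e-05,
        1.68360729e+00, -1.03112419e-01]), 'dq': array([ 0.00041045, -0.00045143, -0.0007693 , -0.00138796, -0.00192103,
        0.00011706]), 'effort': array([-1.60720036e-03, -3.40184605e+01, -3.02429509e+01,  7.16726203e-02,
        3.30432958e-02, -1.51693430e-04]), 'eef_pos': array([ 0.15442519, -0.52735203,  0.22331513]), 'tool_rot': array([-3.10761710e+00, -4.45538696e-01,  1.53853064e-04]), 'contact_force': array([0.24174413, 0.62448127, 0.54818472]), 'torque': array([ 0.03411309,  0.01577301, -0.00172839]), 'finger_force': 0.0, 'grip_width': 1.003173453897688}
side {'fx': 446.12262513014423, 'fy': 446.12262513014423, 'cx': 264.2997684086065, 'cy': 197.4865518096396, 'R': array([[-6.68139411e-01, -7.44035815e-01,  6.58269526e-04],
       [-5.62265113e-01,  5.04330658e-01, -6.55369004e-01],
       [ 4.87286025e-01, -4.38247982e-01, -7.55308570e-01]]), 't': array([0.35000632, 0.41384469, 1.22487368])}
top {'fx': 404.52789267129015, 'fy': 404.52789267129015, 'cx': 262.290516711067, 'cy': 189.4228902461944, 'R': array([[-0.17237994, -0.98502898, -0.00174926],
       [-0.93341476,  0.16391425, -0.31916925],
       [ 0.31467769, -0.05338559, -0.94769612]]), 't': array([0.09004283, 0.5591047 , 1.36835806])}
```

View pics/side0.png

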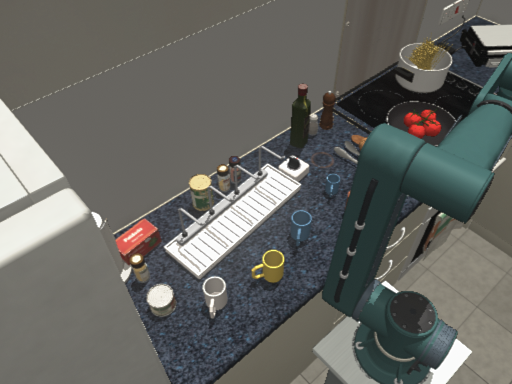

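View pics/top0.png

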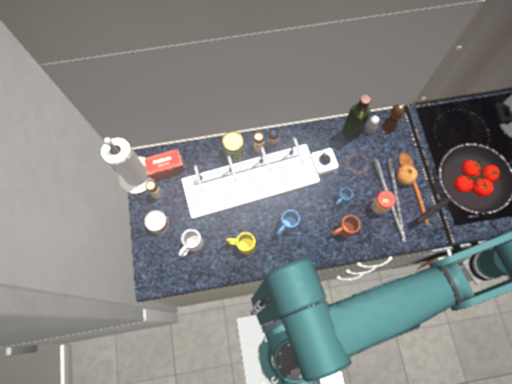

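Side: white mug ~(215,293), yellow decoy (272,267), large blue (301,225), small blue (333,184). Top: white (192,240), large blue (290,219), terracotta (348,226), knob about (324,160). Zooming in.

```bash
cat > h.py <<'E'
import numpy as np,cv2
from rig import telemetry,get_image,get_calibration
def grab(n,tag,box=None,s=3):
    im=get_image(n)[:,:,::-1].copy();cv2.imwrite(f"pics/{n}{tag}.png",im)
    if box:
        x0,y0,x1,y1=box;cv2.imwrite(f"pics/{n}{tag}c.png",cv2.resize(im[y0:y1,x0:x1],None,fx=s,fy=s,interpolation=cv2.INTER_CUBIC))
    return im
def ray(n,p):
    c=get_calibration(n);d=c['R'].T@np.array([(p[0]-c['cx'])/c['fx'],(p[1]-c['cy'])/c['fy'],1]);return -c['R'].T@c['t'],d
def onz(n,p,z):
    o,d=ray(n,p);return o+d*(z-o[2])/d[2]
def proj(n,X):
    c=get_calibration(n);q=c['R']@np.asarray(X,float)+c['t'];return np.array([c['fx']*q[0]/q[2]+c['cx'],c['fy']*q[1]/q[2]+c['cy']])
E
python3 - <<'E'
import cv2
im=cv2.imread('pics/top0.png');cv2.imwrite('pics/top0c.png',cv2.resize(im[130:265,170:370],None,fx=4,fy=4,interpolation=cv2.INTER_CUBIC))
im=cv2.imread('pics/side0.png');cv2.imwrite('pics/side0c.png',cv2.resize(im[140:325,140:345],None,fx=3.2,fy=3.2,interpolation=cv2.INTER_CUBIC))
E
```

```text
(no output)
```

View pics/top0c.png

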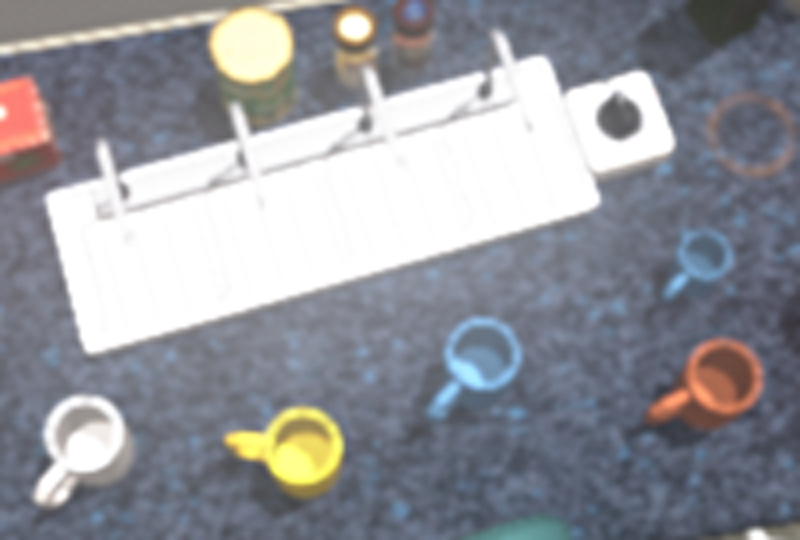

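View pics/side0c.png

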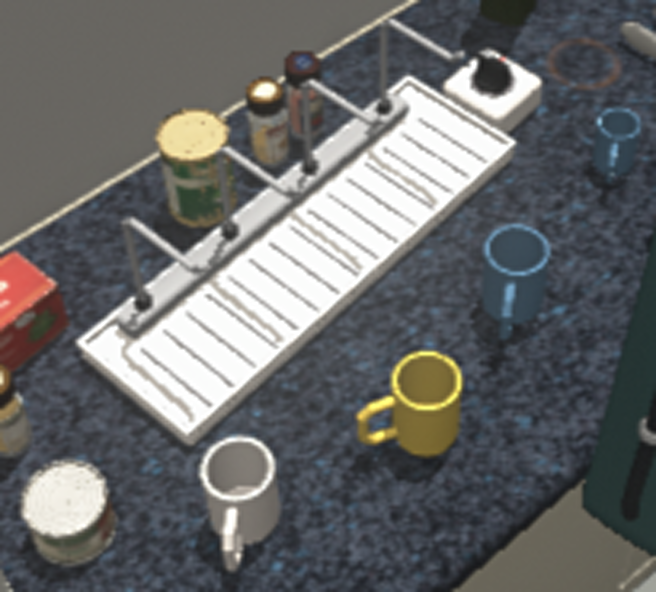

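Run:
```python
from h import *
np.set_printoptions(precision=4,suppress=True)
print('cam',ray('top',(0,0))[0],ray('side',(0,0))[0])
T=lambda a,b:(a/4+170-.4,b/4+130-.4)
S=lambda a,b:(a/3.2+140-.35,b/3.2+140-.35)
ts=[(102,145),(234,107),(369,70),(498,33)];ss=[(130,221),(226,150),(306,83),(387,22)]
for a,b in zip(ts,ss):
    A=onz('top',T(*a),.18);B=onz('side',S(*b),.18);print('riser',A,B,(A-B)*1e3)
for n,p in dict(knob=(619,112)).items(): print(n,onz('top',T(*p),.072),onz('side',S(490,72),.072))
tm=dict(w=((86,433),(42,497),(238,468),(232,557)),b=((484,354),(435,414),(516,250),(508,327)),t=((724,377),(652,418),None,None))
for n,(r,h,r2,h2) in tm.items():
    A=onz('top',T(*r),.088);H=onz('top',T(*h),.050)
    print(n,A,H,'ang',np.degrees(np.arctan2(*(H-A)[[1,0]])),np.linalg.norm((H-A)[:2]))
    if r2:
        A=onz('side',S(*r2),.088);print('   side',A)
# colour-mask shapes in top view
im=cv2.imread('pics/top0.png');hsv=cv2.cvtColor(im,cv2.COLOR_BGR2HSV)
for n,lo,hi in(('b',(98,110,90),(112,255,255)),('t',(3,120,60),(12,255,255)),('g',(45,80,30),(85,255,255))):
    m=cv2.inRange(hsv,lo,hi)
    for c in cv2.findContours(m,0,2)[0]:
        if cv2.contourArea(c)>40: print(n,cv2.boundingRect(c),cv2.contourArea(c))
```

```text
cam [0.1068 0.0701 1.4754] [-0.1303  0.5885  1.1961]
riser [0.6615 0.2105 0.18  ] [0.6582 0.2128 0.18  ] [ 3.3111 -2.2695  0.    ]
riser [0.6769 0.0933 0.18  ] [0.6697 0.0929 0.18  ] [7.2937 0.3092 0.    ]
riser [ 0.6913 -0.0283  0.18  ] [ 0.6886 -0.0223  0.18  ] [ 2.699  -5.9684  0.    ]
riser [ 0.7067 -0.1466  0.18  ] [ 0.7016 -0.1427  0.18  ] [ 5.1537 -3.8397  0.    ]
knob [ 0.6568 -0.2605  0.072 ] [ 0.6515 -0.2517  0.072 ]
w [0.4352 0.2666 0.088 ] [0.3939 0.3169 0.05  ] ang 129.3515569448578 0.06510731762501132
   side [0.4344 0.27   0.088 ]
b [ 0.4448 -0.0882  0.088 ] [ 0.4073 -0.0384  0.05  ] ang 127.0663066842435 0.06231457409970067
   side [ 0.444  -0.0839  0.088 ]
t [ 0.3879 -0.2919  0.088 ] [ 0.3701 -0.2292  0.05  ] ang 105.87162447781515 0.06515880466696423
t (333, 216, 27, 19) 176.0
t (379, 192, 15, 14) 55.5
t (463, 173, 15, 12) 45.5
t (147, 162, 32, 12) 93.0
t (468, 160, 33, 33) 270.5
t (146, 150, 31, 11) 62.0
t (391, 106, 14, 13) 65.0
```

```bash
cat >> h.py <<'E'
from scipy.spatial.transform import Rotation as Ro
HOOK=lambda i:np.array([.6051+.0148*i,.2055-.119*i,.18])
XD=np.array([.9924,.1233,0]);YD=np.array([-.1233,.9924,0])
def go(x,y,z,ang=None):
    "tool-frame shift and turn to world target; ang = wanted world angle (deg) of tool y"
    s=telemetry.sense();R=Ro.from_rotvec(s['tool_rot']).as_matrix()
    a=np.degrees(np.arctan2(R[1,1],R[0,1]));d=R.T@(np.array([x,y,z])-s['eef_pos'])
    t=0 if ang is None else -np.radians(ang-a)
    print('shift',d.round(4),'turn',round(t,3),'| now',s['eef_pos'].round(4),'yang',a.round(1),'grip',round(s['grip_width'],3),'F',s['contact_force'].round(1),'t',round(s['t'],1),'j6',s['joints'][5].round(2))
E
python3 -c "
from h import *
go(.435,.268,.25,38)"
```

```text
shift [ 0.4927 -0.6846 -0.0251] turn -1.949 | now [ 0.1544 -0.5274  0.2234] yang -73.7 grip 1.001 F [ 0.3 -0.2  0. ] t 0.1 j6 -0.1
```

jog_arm --plan '[0.05, -0.07, -0.026, -0.1, 1, 0.493, -0.685, -0.026, -1.949, 1, 0.493, -0.685, -0.026, -1.949, 1, 0.493, -0.685, -0.026, -1.949, 1, 0.493, -0.685, -0.026, -1.949, 1, 0.493, -0.685, -0.026, -1.949, 1, 0.493, -0.685, -0.026, -1.949, 1, 0.493, -0.685, -0.026, -1.949, 1, 0.493, -0.685, -0.026, -1.949, 1, 0.493, -0.685, -0.026, -1.949, 1, 0.493, -0.685, -0.026, -1.949, 1, 0.493, -0.685, -0.026, -1.949, 1, 0.493, -0.685, -0.026, -1.949, 1, 0.493, -0.685, -0.026, -1.949, 1, 0.493, -0.685, -0.026, -1.949, 1, 0.493, -0.685, -0.026, -1.949, 1, 0.493, -0.685, -0.026, -1.949, 1, 0.493, -0.685, -0.026, -1.949, 1, 0.493, -0.685, -0.026, -1.949, 1, 0.493, -0.685, -0.026, -1.949, 1]'

```text
t: 1.77
eef_pos: [0.4309, 0.2585, 0.2497]
tool_rot: [-1.376, -2.824, 0.001]
contact_force: [2.0, -0.4, 0.7]
grip_width: 0.999
finger_force: 0.0
```

```bash
python3 -c "
from h import *
go(.435,.268,.065,38)
a=grab('top','1');b=grab('side','1')
cv2.imwrite('pics/m1.png',np.vstack([cv2.resize(a[120:290,130:420],(800,469)),]))
for n,im in(('top',a),('side',b)):
  hsv=cv2.cvtColor(im,cv2.COLOR_BGR2HSV);m=cv2.inRange(hsv,(45,70,30),(82,255,255))
  print(n,[(cv2.boundingRect(c),cv2.contourArea(c)) for c in cv2.findContours(m,0,2)[0] if cv2.contourArea(c)>30])"
```

```text
shift [0.005  0.0092 0.1847] turn 0.001 | now [0.4309 0.2585 0.2497] yang 38.0 grip 0.999 F [ 2.  -0.4  0.7] t 1.8 j6 -0.24
top [((443, 248, 60, 14), 42.0)]
side []
```

View pics/m1.png

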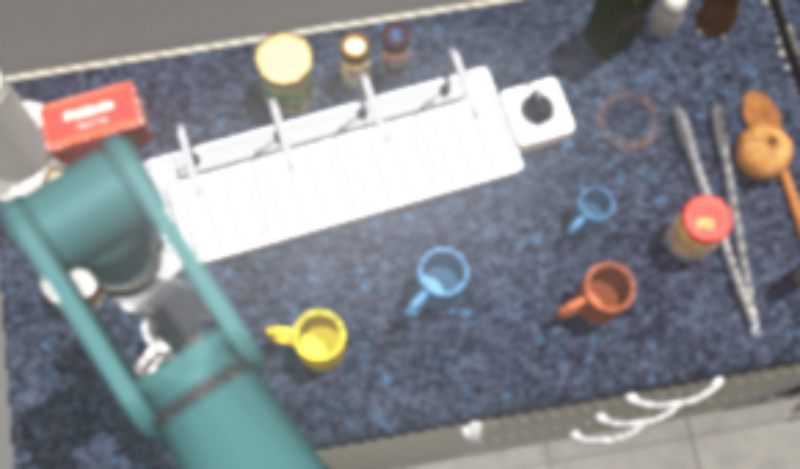

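Crop of top: worktop now clear of the arm: white mug under gripper, yellow decoy, blue (440,272 crop), terracotta (607,290 crop); no green mug, so three mugs.

jog_arm --plan '[0, 0, 0.04, 0, 1, 0, 0, 0.06, 0, 1, 0, 0, 0.06, 0, 1, 0, 0, 0.06, 0, 1]'

```text
t: 2.2
eef_pos: [0.4301, 0.2551, 0.1891]
tool_rot: [-1.378, -2.821, 0.005]
contact_force: [-0.4, -0.2, 0.2]
grip_width: 1.002
finger_force: 0.0
```

```bash
python3 -c "
from h import *
go(.435,.268,.066,38)
b=grab('side','2',(170,240,300,340),6)"
```

```text
shift [0.007  0.0122 0.1231] turn -0.001 | now [0.4301 0.2551 0.1891] yang 38.0 grip 1.002 F [-0.4 -0.2  0.2] t 2.2 j6 -0.24
```

View pics/side2c.png

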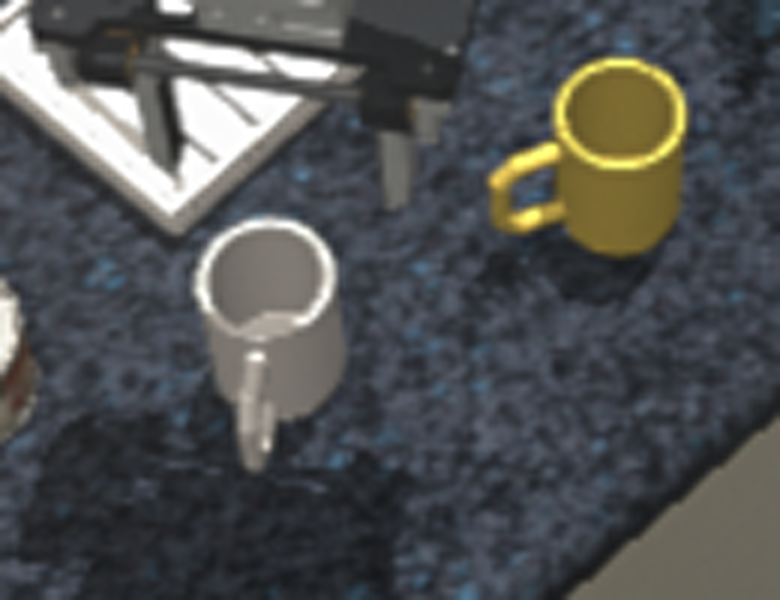

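Side crop: fingers above and behind the white mug (rim centre ~(265,282) crop), matching the measured position; correct and descend.

jog_arm --plan '[0.007, 0.012, 0.0, 0, 1, 0.007, 0.012, 0.03, 0, 1, 0.007, 0.012, 0.07, 0, 1, 0.007, 0.012, 0.1, 0, 1, 0.007, 0.012, 0.123, 0, 1, 0.007, 0.012, 0.123, 0, 1, 0.007, 0.012, 0.123, 0, -1, 0.007, 0.012, 0.123, 0, -1, 0.007, 0.012, 0.123, 0, -1, 0.007, 0.012, 0.123, 0, -1, 0.007, 0.012, 0.123, 0, -1, 0.007, 0.012, 0.123, 0, -1]'

```text
t: 3.25
eef_pos: [0.4371, 0.2695, 0.0691]
tool_rot: [1.377, 2.822, 0.003]
contact_force: [-1.0, 0.0, 4.3]
grip_width: 0.67
finger_force: 30.0
```

```bash
python3 -c "
from h import *
go(.435,.268,.25,7)
p=HOOK(0)-.0455*YD-.1*XD;go(p[0],p[1],.27,7)
b=grab('side','3')
c=[(m,cv2.contourArea(m)) for m in []]
cv2.imwrite('pics/side3c.png',cv2.resize(b[240:340,170:300],None,fx=5,fy=5))"
```

```text
shift [-1.000e-04 -2.100e-03 -1.809e-01] turn 0.541 | now [0.4371 0.2695 0.0691] yang 38.0 grip 0.67 F [-1.   0.   4.3] t 3.2 j6 -0.22
shift [-0.1417 -0.0156 -0.2008] turn 0.541 | now [0.4371 0.2695 0.0691] yang 38.0 grip 0.67 F [-1.   0.   4.3] t 3.2 j6 -0.22
```

View pics/side3c.png

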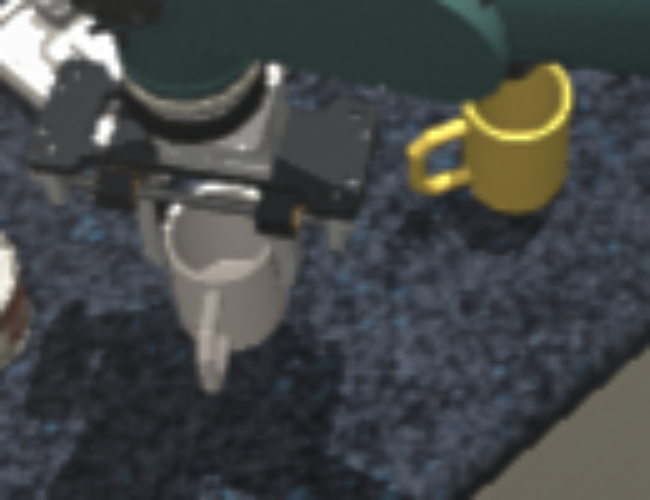

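Gripped across the full diameter (63 mm), handle square to the fingers. Lift and carry in front of hook 0.

jog_arm --plan '[0, 0, -0.04, 0, -1, 0, 0, -0.08, 0, -1, 0, 0, -0.12, 0, -1, 0, 0, -0.16, 0.05, -1, -0.03, 0, -0.2, 0.15, -1, -0.07, -0.005, -0.2, 0.27, -1, -0.11, -0.01, -0.2, 0.4, -1, -0.142, -0.016, -0.2, 0.541, -1, -0.142, -0.016, -0.2, 0.541, -1, -0.142, -0.016, -0.2, 0.541, -1, -0.142, -0.016, -0.2, 0.541, -1]'

```text
t: 4.22
eef_pos: [0.5105, 0.1475, 0.2664]
tool_rot: [-2.08, -2.352, 0.002]
contact_force: [-0.6, -1.2, -2.2]
grip_width: 0.669
finger_force: 30.0
```

```bash
python3 -c "
from h import *
p=HOOK(0)-.0455*YD-.09*XD;go(p[0],p[1],.209,7)"
```

```text
shift [0.0003 0.0111 0.0574] turn 0.001 | now [0.5105 0.1475 0.2664] yang 7.0 grip 0.669 F [-0.6 -1.2 -2.2] t 4.2 j6 0.05
```

jog_arm --plan '[0, 0.011, 0.03, 0, -1, 0, 0.011, 0.057, 0, -1, 0, 0.011, 0.057, 0, -1, 0, 0.011, 0.057, 0, -1]'

```text
t: 4.55
eef_pos: [0.52, 0.1498, 0.2082]
tool_rot: [-2.076, -2.353, 0.006]
contact_force: [-1.3, -0.8, -1.6]
grip_width: 0.669
finger_force: 30.0
```

```bash
python3 -c "
from h import *
p=HOOK(0)-.0455*YD;go(p[0],p[1],.209,7)
a=grab('top','4');b=grab('side','4')
cv2.imwrite('pics/m4.png',np.hstack([cv2.resize(a[145:245,160:240],(400,500)),cv2.resize(b[200:300,150:230],(400,500))]))
s=telemetry.sense()['eef_pos'];base=s-[0,0,.069]
for n in('top','side'):
  print(n,[proj(n,q).round(1) for q in (base+[0,0,.046]+.0455*YD, base+[0,0,.088], HOOK(0)+.055*XD,HOOK(0)-.04*XD,HOOK(0)-.05*XD+[0,0,.012])])"
```

```text
shift [-0.0008  0.0913 -0.0012] turn 0.003 | now [0.52   0.1498 0.2082] yang 7.2 grip 0.669 F [-1.3 -0.8 -1.6] t 4.5 j6 0.05
top [array([204.6, 204.1]), array([216.5, 196.4]), array([194.7, 166.4]), array([201.4, 191.4]), array([201.7, 193. ])]
side [array([214.3, 232.5]), array([224.7, 213.5]), array([180.1, 208.3]), array([202.5, 225.1]), array([204.5, 224.4])]
```

View pics/m4.png

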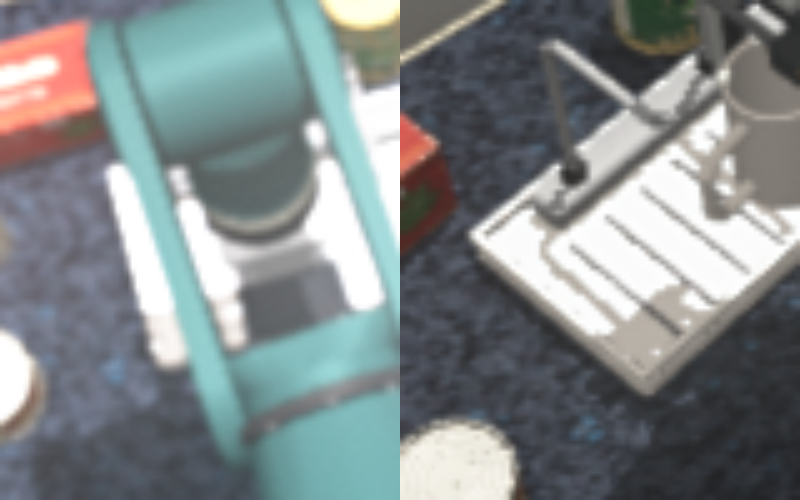

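Side view: handle opening at ~(214,233), hook tip ~(203,224), both within 1 px of prediction. Thread.

jog_arm --plan '[-0.001, 0.015, -0.001, 0, -1, -0.001, 0.03, -0.001, 0, -1, -0.001, 0.045, -0.001, 0, -1, -0.001, 0.06, -0.001, 0, -1, -0.001, 0.075, -0.001, 0, -1, -0.001, 0.09, -0.001, 0, -1, -0.001, 0.09, -0.001, 0, -1, -0.001, 0.09, -0.001, 0, -1]'

```text
t: 5.32
eef_pos: [0.612, 0.1591, 0.213]
tool_rot: [2.08, 2.352, 0.003]
contact_force: [0.3, 0.1, -1.7]
grip_width: 0.667
finger_force: 30.0
```

```bash
python3 -c "
from h import *
p=HOOK(0)-.0455*YD;go(p[0],p[1],.185,7)
b=grab('side','5');cv2.imwrite('pics/m5.png',cv2.resize(b[180:270,150:240],(540,540)))"
```

```text
shift [ 0.0014 -0.0012  0.028 ] turn 0.0 | now [0.612  0.1591 0.213 ] yang 7.0 grip 0.667 F [ 0.3  0.1 -1.7] t 5.3 j6 0.04
```

View pics/m5.png

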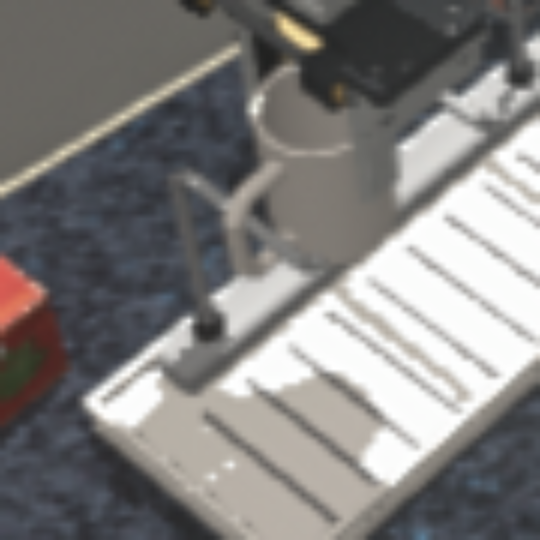

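Side crop: hook bar passes through the handle at (235,210); force is nil. Lower until it bears.

jog_arm --plan '[0, 0, 0.01, 0, -1, 0, 0, 0.02, 0, -1, 0, 0, 0.026, 0, -1, 0, 0, 0.03, 0, -1, 0, 0, 0.032, 0, -1, 0, 0, 0.032, 0, -1]'

```text
t: 5.87
eef_pos: [0.6107, 0.1586, 0.1797]
tool_rot: [-2.081, -2.353, 0.0]
contact_force: [-2.3, -0.6, 2.4]
grip_width: 0.661
finger_force: 29.9
```

jog_arm --plan '[0.001, 0, 0.006, 0, -1, 0.002, 0, 0.012, 0, -1, 0.004, 0, 0.018, 0, -1, 0.006, 0, 0.023, 0, -1, 0.009, 0, 0.028, 0, -1, 0.009, 0, 0.028, 0, -1]'

```text
t: 6.37
eef_pos: [0.611, 0.1668, 0.1508]
tool_rot: [2.081, 2.35, -0.0]
contact_force: [0.2, -4.5, 1.5]
grip_width: 0.663
finger_force: 30.0
```

```bash
python3 -c "
from h import *
go(0,0,0)
b=grab('side','6');cv2.imwrite('pics/m6.png',cv2.resize(b[180:270,150:240],(540,540)))"
```

```text
shift [-0.0915 -0.627   0.1499] turn 0 | now [0.611  0.1668 0.1508] yang 6.9 grip 0.663 F [ 0.2 -4.5  1.5] t 6.4 j6 0.06
```

View pics/m6.png

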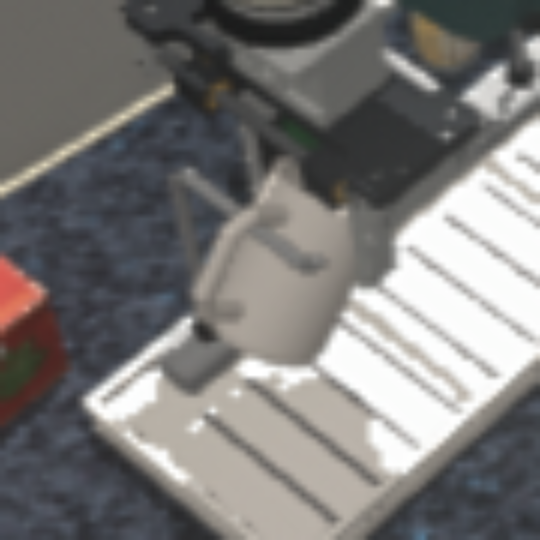

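Side crop: the mug pivots in the pads as planned, tilted about 40°, with the bar through the handle. A bit further along the arc, then release and rise.

jog_arm --plan '[0.003, 0, 0.004, 0, -1, 0.007, 0, 0.008, 0, -1, 0.011, 0, 0.011, 0, -1, 0.011, 0, 0.011, 0, -0.5, 0.011, 0, 0.011, 0, 0, 0.011, 0, 0.011, 0, 0.6, 0.011, 0, 0.011, 0, 1, 0.011, 0, 0.011, 0, 1, 0.011, 0, 0.011, 0, 1, 0.011, 0, -0.01, 0, 1, 0.011, 0, -0.04, 0, 1, 0.011, 0, -0.07, 0, 1, 0.011, 0, -0.11, 0, 1, 0.011, 0, -0.13, 0, 1]'

```text
t: 7.58
eef_pos: [0.6096, 0.1792, 0.2865]
tool_rot: [2.079, 2.351, 0.009]
contact_force: [-0.2, -0.5, 1.2]
grip_width: 1.003
finger_force: 0.0
```

```bash
cat > mug.py <<'E'
from h import *
def blobs(n,im,lo,hi,amin=60):
    m=cv2.inRange(cv2.cvtColor(im,cv2.COLOR_BGR2HSV),lo,hi);m=cv2.morphologyEx(m,cv2.MORPH_CLOSE,np.ones((3,3),np.uint8))
    for c in cv2.findContours(m,0,2)[0]:
        if cv2.contourArea(c)>amin: print(n,'box',cv2.boundingRect(c),'area',cv2.contourArea(c))
E
python3 -c "
from mug import *
go(.4445,-.086,.22,37)
a=grab('top','7');b=grab('side','7')
o=cv2.imread('pics/top0.png')
for im in(o,a):
  blobs('b',im,(98,110,90),(115,255,255));blobs('t',im,(2,110,60),(12,255,255))
cv2.imwrite('pics/m7.png',np.hstack([cv2.resize(a[170:270,265:375],(440,400)),cv2.resize(b[160:280,130:220],(300,400))]))"
```

```text
shift [-0.2431 -0.1968  0.0649] turn -0.523 | now [0.6096 0.1792 0.2865] yang 7.0 grip 1.003 F [-0.2 -0.5  1.2] t 7.6 j6 0.07
t box (332, 216, 28, 20) area 301.0
t box (376, 191, 19, 18) area 220.5
t box (413, 180, 13, 34) area 75.0
t box (456, 159, 45, 37) area 933.5
t box (146, 150, 34, 25) area 531.5
t box (391, 106, 14, 14) area 98.0
t box (333, 216, 27, 20) area 295.5
t box (377, 191, 18, 18) area 208.5
t box (412, 182, 14, 32) area 76.0
t box (455, 159, 46, 37) area 944.5
t box (146, 152, 28, 25) area 264.5
t box (391, 106, 14, 14) area 96.5
```

View pics/m7.png

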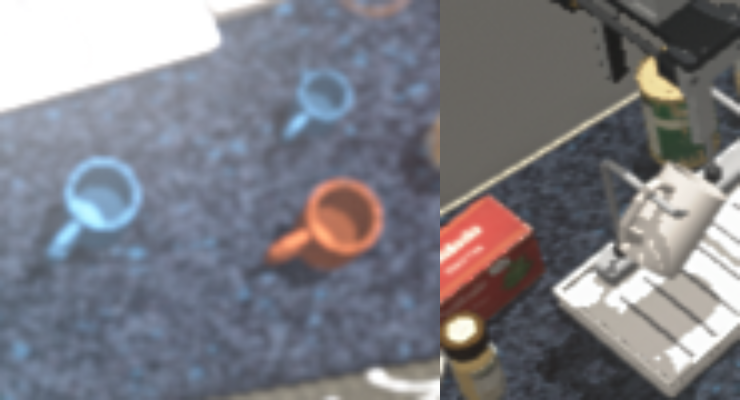

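Right crop: white mug hangs tilted on hook 0. Left crop: blue rim (103,194) crop → (290.4,218.1), unmoved. Going to blue.

jog_arm --plan '[-0.03, -0.025, 0, -0.06, 1, -0.243, -0.197, 0, -0.523, 1, -0.243, -0.197, 0, -0.523, 1, -0.243, -0.197, 0, -0.523, 1, -0.243, -0.197, 0, -0.523, 1, -0.243, -0.197, 0, -0.523, 1, -0.243, -0.197, 0, -0.523, 1, -0.243, -0.197, 0.03, -0.523, 1, -0.243, -0.197, 0.065, -0.523, 1, -0.243, -0.197, 0.1, -0.523, 1, -0.243, -0.197, 0.1, -0.523, 1, -0.243, -0.197, 0.1, -0.523, 1, -0.243, -0.197, 0.1, -0.523, 1]'

```text
t: 8.77
eef_pos: [0.4438, -0.0866, 0.1826]
tool_rot: [1.401, 2.81, 0.001]
contact_force: [0.1, 1.1, 0.6]
grip_width: 0.997
finger_force: 0.0
```

```bash
python3 -c "
from mug import *
go(.4445,-.086,.067,37)
b=grab('side','8');o=cv2.imread('pics/side7.png');h=cv2.cvtColor(o,cv2.COLOR_BGR2HSV)
print(h[225,296:310:3],h[215,301])
for im in(o,b): blobs('b',im,(97,90,50),(110,255,255),40)
print(proj('side',(.4445,-.086,.044)))"
```

```text
shift [0.0002 0.0007 0.1156] turn -0.0 | now [ 0.4438 -0.0866  0.1826] yang 37.0 grip 0.997 F [0.1 1.1 0.6] t 8.8 j6 -0.96
[[103  87  91]
 [102  98 169]
 [102 102 188]
 [103  97 131]
 [102  84  76]] [102  84  88]
b box (292, 210, 20, 33) area 271.5
b box (292, 210, 20, 30) area 57.5
[300.40923549 225.78224441]
```

jog_arm --plan '[0, 0.001, 0.03, 0, 1, 0, 0.001, 0.06, 0, 1, 0, 0.001, 0.09, 0, 1, 0, 0.001, 0.115, 0, 1, 0, 0.001, 0.115, 0, 1, 0, 0.001, 0.115, 0, -1, 0, 0.001, 0.115, 0, -1, 0, 0.001, 0.115, 0, -1, 0, 0.001, 0.115, 0, -1, 0, 0.001, 0.115, 0, -1, 0, 0.001, 0.115, 0, -1]'

```text
t: 9.73
eef_pos: [0.445, -0.0863, 0.0679]
tool_rot: [1.401, 2.808, 0.001]
contact_force: [0.8, 1.1, 3.3]
grip_width: 0.659
finger_force: 30.0
```

```bash
python3 -c "
from mug import *
p=HOOK(1)-.0455*YD-.1*XD;go(p[0],p[1],.27,7)"
```

```text
shift [ 0.0427  0.1347 -0.202 ] turn 0.523 | now [ 0.445  -0.0863  0.0679] yang 37.0 grip 0.659 F [0.8 1.1 3.3] t 9.7 j6 -0.96
```

jog_arm --plan '[0, 0, -0.04, 0, -1, 0, 0, -0.08, 0, -1, 0, 0, -0.12, 0, -1, 0, 0, -0.16, 0, -1, 0.01, 0.03, -0.202, 0.1, -1, 0.02, 0.06, -0.202, 0.2, -1, 0.03, 0.1, -0.202, 0.32, -1, 0.043, 0.135, -0.202, 0.43, -1, 0.043, 0.135, -0.202, 0.523, -1, 0.043, 0.135, -0.202, 0.523, -1, 0.043, 0.135, -0.202, 0.523, -1]'

```text
t: 10.65
eef_pos: [0.5254, 0.0295, 0.2676]
tool_rot: [-2.078, -2.355, 0.003]
contact_force: [0.1, -0.3, -2.0]
grip_width: 0.663
finger_force: 30.0
```

```bash
python3 -c "
from h import *
p=HOOK(1)-.0455*YD-.09*XD;go(p[0],p[1],.209,7)"
```

```text
shift [-0.0006  0.0109  0.0585] turn 0.003 | now [0.5254 0.0295 0.2676] yang 7.2 grip 0.663 F [ 0.1 -0.3 -2. ] t 10.7 j6 -0.18
```

jog_arm --plan '[-0.001, 0.011, 0.03, 0, -1, -0.001, 0.011, 0.058, 0, -1, -0.001, 0.011, 0.058, 0, -1, -0.001, 0.011, 0.058, 0, -1]'

```text
t: 10.98
eef_pos: [0.5351, 0.0288, 0.2086]
tool_rot: [-2.08, -2.35, 0.005]
contact_force: [-0.6, 0.7, -1.5]
grip_width: 0.66
finger_force: 30.0
```

```bash
python3 -c "
from mug import *
p=HOOK(1)-.0455*YD;go(p[0],p[1],.209,7)
b=grab('side','9')
s=telemetry.sense()['eef_pos'];base=s-[0,0,.068]
blobs('b',b,(97,80,50),(110,255,255),30)
for q in (base+[0,0,.046]+.0455*YD, base+[0,0,.046]+.064*YD,base+[0,0,.088]+.032*YD, HOOK(1)-.05*XD+[0,0,.012]):
  u=proj('side',q);print(u.round(1))
cv2.imwrite('pics/m9.png',cv2.resize(b[180:260,190:280],(630,560)))"
```

```text
shift [ 0.0014  0.0913 -0.0009] turn -0.001 | now [0.5351 0.0288 0.2086] yang 7.0 grip 0.66 F [-0.6  0.7 -1.5] t 11.0 j6 -0.17
[244.  207.4]
[239.7 211.1]
[246.7 195.3]
[233.7 200.1]
```

View pics/m9.png

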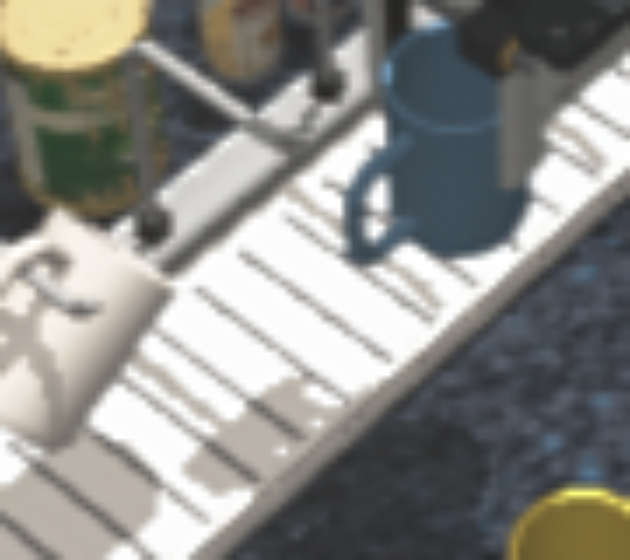

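Side crop: the blue handle opening is at ~(377,195), matching the prediction (378,192); the hook tip is at ~(300,140). Thread.

jog_arm --plan '[0.001, 0.015, -0.001, 0, -1, 0.001, 0.03, -0.001, 0, -1, 0.001, 0.045, -0.001, 0, -1, 0.001, 0.06, -0.001, 0, -1, 0.001, 0.075, -0.001, 0, -1, 0.001, 0.09, -0.001, 0, -1, 0.001, 0.09, -0.001, 0, -1, 0.001, 0.09, -0.001, 0, -1]'

```text
t: 11.7
eef_pos: [0.6268, 0.0413, 0.2134]
tool_rot: [2.08, 2.351, 0.003]
contact_force: [-0.9, -0.6, -2.2]
grip_width: 0.659
finger_force: 30.0
```

jog_arm --plan '[0, 0, 0.01, 0, -1, 0, 0, 0.02, 0, -1, 0, 0, 0.026, 0, -1, 0, 0, 0.03, 0, -1, 0, 0, 0.032, 0, -1, 0, 0, 0.032, 0, -1]'

```text
t: 12.2
eef_pos: [0.6254, 0.0412, 0.1799]
tool_rot: [2.082, 2.352, -0.001]
contact_force: [-2.0, -2.1, 2.0]
grip_width: 0.656
finger_force: 30.0
```

jog_arm --plan '[0.001, 0, 0.006, 0, -1, 0.002, 0, 0.012, 0, -1, 0.004, 0, 0.018, 0, -1, 0.006, 0, 0.023, 0, -1, 0.009, 0, 0.028, 0, -1, 0.009, 0, 0.028, 0, -1]'

```text
t: 12.7
eef_pos: [0.6256, 0.0494, 0.1515]
tool_rot: [2.081, 2.349, -0.001]
contact_force: [0.4, -6.2, 1.9]
grip_width: 0.659
finger_force: 30.0
```

Same force signature as for the white mug. Finish the arc and release.

jog_arm --plan '[0.003, 0, 0.004, 0, -1, 0.007, 0, 0.008, 0, -1, 0.011, 0, 0.011, 0, -1, 0.011, 0, 0.011, 0, -0.5, 0.011, 0, 0.011, 0, 0, 0.011, 0, 0.011, 0, 0.6, 0.011, 0, 0.011, 0, 1, 0.011, 0, 0.011, 0, 1, 0.011, 0, 0.011, 0, 1, 0.011, 0, -0.01, 0, 1, 0.011, 0, -0.04, 0, 1, 0.011, 0, -0.07, 0, 1, 0.011, 0, -0.11, 0, 1, 0.011, 0, -0.13, 0, 1]'

```text
t: 13.87
eef_pos: [0.6244, 0.0621, 0.2864]
tool_rot: [2.078, 2.35, 0.007]
contact_force: [-0.5, 0.3, 0.8]
grip_width: 1.0
finger_force: 0.0
```

```bash
python3 -c "
from mug import *
go(.386,-.290,.18,16)
a=grab('top','10');b=grab('side','10')
blobs('b',b,(97,80,50),(110,255,255),40);print(proj('side',HOOK(1)-[0,0,.064]))
blobs('t',a,(2,110,60),(12,255,255))"
```

```text
shift [-0.3203 -0.2804  0.1047] turn -0.157 | now [0.6244 0.0621 0.2864] yang 7.0 grip 1.0 F [-0.5  0.3  0.8] t 13.9 j6 -0.11
b box (213, 187, 28, 31) area 398.5
[223.40751233 207.95929696]
t box (332, 216, 28, 19) area 293.0
t box (377, 191, 18, 18) area 211.0
t box (412, 180, 13, 34) area 76.0
t box (455, 159, 46, 37) area 940.0
t box (146, 150, 37, 26) area 545.0
t box (391, 106, 14, 14) area 95.0
```

```bash
python3 -c "
from mug import *
a=cv2.imread('pics/top10.png')
m=cv2.inRange(cv2.cvtColor(a,cv2.COLOR_BGR2HSV),(96,60,60),(112,255,255));m[:,:325]=0;m[:,365:]=0;m[:175]=0;m[215:]=0
blobs('blue',a[180:210,330:362],(96,60,60),(112,255,255),10)
print('jar',onz('top',(386,199.5),.1),'small rim',onz('top',(345.8,193.5),.06),onz('top',(345.8,193.5),.04))
print(proj('top',(.3875,-.29,.088)))
o=cv2.inRange(cv2.cvtColor(a,cv2.COLOR_BGR2HSV),(2,110,60),(12,255,255))[205:245,325:370]
ys,xs=np.nonzero(o);P=np.float32([xs+325,ys+205]).T
print('terra x',P[:,0].min(),P[:,0].max(),'y',P[:,1].min(),P[:,1].max())
"
```

```text
blue box (5, 7, 19, 18) area 207.0
jar [ 0.45017203 -0.43411901  0.1       ] small rim [ 0.50806815 -0.30943144  0.06      ] [ 0.51373812 -0.31479435  0.04      ]
[350.09967982 224.05864117]
terra x 332.0 359.0 y 216.0 234.0
```

Clear of the small mug and the jar. Go to terracotta.

jog_arm --plan '[-0.03, -0.026, 0, -0.02, 1, -0.321, -0.279, 0, -0.157, 1, -0.321, -0.279, 0, -0.157, 1, -0.321, -0.279, 0, -0.157, 1, -0.321, -0.279, 0, -0.157, 1, -0.321, -0.279, 0, -0.157, 1, -0.321, -0.279, 0, -0.157, 1, -0.321, -0.279, 0, -0.157, 1, -0.321, -0.279, 0, -0.157, 1, -0.321, -0.279, 0.03, -0.157, 1, -0.321, -0.279, 0.065, -0.157, 1, -0.321, -0.279, 0.1, -0.157, 1, -0.321, -0.279, 0.1, -0.157, 1, -0.321, -0.279, 0.1, -0.157, 1, -0.321, -0.279, 0.1, -0.157, 1]'

```text
t: 15.22
eef_pos: [0.3869, -0.2912, 0.1831]
tool_rot: [1.888, 2.508, 0.0]
contact_force: [0.7, -0.7, 0.4]
grip_width: 0.997
finger_force: 0.0
```

```bash
python3 -c "
from mug import *
go(.3875,-.290,.067,16)
b=grab('side','11');a=grab('top','11')
blobs('t',b,(1,100,40),(12,255,255),30);blobs('t',a,(2,110,60),(12,255,255))
print([proj('side',q).round(1) for q in((.3875,-.29,.044),(.38,-.23,.05))])"
```

```text
shift [0.0012 0.0007 0.1161] turn 0.001 | now [ 0.3869 -0.2912  0.1831] yang 16.0 grip 0.997 F [ 0.7 -0.7  0.4] t 15.2 j6 -1.04
t box (115, 219, 46, 46) area 1101.0
t box (362, 156, 18, 16) area 194.5
t box (421, 109, 21, 28) area 377.0
t box (320, 93, 15, 36) area 306.0
t box (455, 159, 46, 37) area 935.5
t box (146, 150, 35, 25) area 509.0
t box (391, 106, 14, 13) area 97.0
[array([355.1, 203.7]), array([345.2, 213.1])]
```

jog_arm --plan '[0.001, 0.001, 0.03, 0, 1, 0.001, 0.001, 0.06, 0, 1, 0.001, 0.001, 0.09, 0, 1, 0.001, 0.001, 0.115, 0, 1, 0.001, 0.001, 0.115, 0, 1, 0.001, 0.001, 0.115, 0, -1, 0.001, 0.001, 0.115, 0, -1, 0.001, 0.001, 0.115, 0, -1, 0.001, 0.001, 0.115, 0, -1, 0.001, 0.001, 0.115, 0, -1, 0.001, 0.001, 0.115, 0, -1]'

```text
t: 16.23
eef_pos: [0.3876, -0.2905, 0.0681]
tool_rot: [1.889, 2.506, 0.0]
contact_force: [1.3, 0.4, 3.9]
grip_width: 0.66
finger_force: 29.9
```

```bash
python3 -c "
from mug import *
p=HOOK(2)-.0455*YD-.1*XD;go(p[0],p[1],.27,7)"
```

```text
shift [ 0.1499  0.2032 -0.2019] turn 0.157 | now [ 0.3876 -0.2905  0.0681] yang 16.0 grip 0.66 F [1.3 0.4 3.9] t 16.2 j6 -1.04
```

jog_arm --plan '[0, 0, -0.04, 0, -1, 0, 0, -0.08, 0, -1, 0, 0, -0.12, 0, -1, 0, 0, -0.16, 0, -1, 0.02, 0.028, -0.202, 0.03, -1, 0.04, 0.055, -0.202, 0.06, -1, 0.06, 0.082, -0.202, 0.09, -1, 0.08, 0.109, -0.202, 0.12, -1, 0.1, 0.136, -0.202, 0.157, -1, 0.12, 0.163, -0.202, 0.157, -1, 0.14, 0.19, -0.202, 0.157, -1, 0.15, 0.203, -0.202, 0.157, -1, 0.15, 0.203, -0.202, 0.157, -1, 0.15, 0.203, -0.202, 0.157, -1]'

```text
t: 17.4
eef_pos: [0.5401, -0.089, 0.2674]
tool_rot: [-2.079, -2.353, 0.003]
contact_force: [-0.5, -0.5, -1.4]
grip_width: 0.665
finger_force: 29.9
```

```bash
python3 -c "
from h import *
p=HOOK(2)-.0455*YD-.09*XD;go(p[0],p[1],.209,7)"
```

```text
shift [-0.001   0.011   0.0584] turn 0.002 | now [ 0.5401 -0.089   0.2674] yang 7.1 grip 0.665 F [-0.5 -0.5 -1.4] t 17.4 j6 -0.39
```

jog_arm --plan '[-0.001, 0.011, 0.03, 0, -1, -0.001, 0.011, 0.058, 0, -1, -0.001, 0.011, 0.058, 0, -1, -0.001, 0.011, 0.058, 0, -1]'

```text
t: 17.73
eef_pos: [0.5494, -0.0901, 0.2083]
tool_rot: [-2.081, -2.347, 0.005]
contact_force: [0.4, 0.2, -0.7]
grip_width: 0.659
finger_force: 29.9
```

```bash
python3 -c "
from mug import *
p=HOOK(2)-.0455*YD;go(p[0],p[1],.209,7)
b=grab('side','12')
s=telemetry.sense()['eef_pos'];base=s-[0,0,.068]
for q in (base+[0,0,.046]+.0455*YD, HOOK(2)-.05*XD+[0,0,.012]): print(((proj('side',q)-[220,160])*6).round(0))
cv2.imwrite('pics/m12.png',cv2.resize(b[160:250,220:320],(600,540)))"
```

```text
shift [ 0.0014  0.0917 -0.0012] turn -0.002 | now [ 0.5494 -0.0901  0.2083] yang 6.9 grip 0.659 F [ 0.4  0.2 -0.7] t 17.7 j6 -0.38
[304. 148.]
[243. 108.]
```

View pics/m12.png

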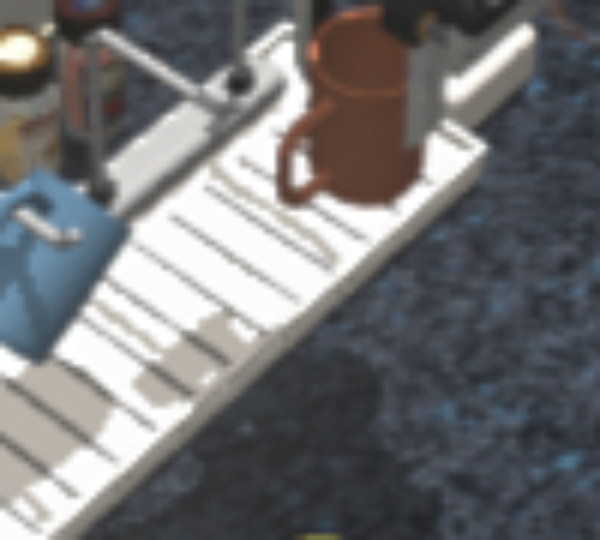

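Side crop: blue mug hangs on hook 1; the terracotta handle opening at ~(303,152) matches the prediction (304,148). Thread.

jog_arm --plan '[0.001, 0.015, -0.001, 0, -1, 0.001, 0.03, -0.001, 0, -1, 0.001, 0.045, -0.001, 0, -1, 0.001, 0.06, -0.001, 0, -1, 0.001, 0.075, -0.001, 0, -1, 0.001, 0.09, -0.001, 0, -1, 0.001, 0.09, -0.001, 0, -1, 0.001, 0.09, -0.001, 0, -1]'

```text
t: 18.45
eef_pos: [0.6412, -0.078, 0.2134]
tool_rot: [2.081, 2.35, 0.002]
contact_force: [-0.4, 0.3, -2.2]
grip_width: 0.66
finger_force: 29.9
```

jog_arm --plan '[0, 0, 0.01, 0, -1, 0, 0, 0.02, 0, -1, 0, 0, 0.026, 0, -1, 0, 0, 0.03, 0, -1, 0, 0, 0.032, 0, -1, 0, 0, 0.032, 0, -1]'

```text
t: 18.95
eef_pos: [0.6405, -0.0777, 0.1802]
tool_rot: [2.081, 2.351, 0.0]
contact_force: [0.4, -1.1, 2.5]
grip_width: 0.656
finger_force: 30.0
```

jog_arm --plan '[0.001, 0, 0.006, 0, -1, 0.002, 0, 0.012, 0, -1, 0.004, 0, 0.018, 0, -1, 0.006, 0, 0.023, 0, -1, 0.009, 0, 0.028, 0, -1, 0.009, 0, 0.028, 0, -1]'

```text
t: 19.45
eef_pos: [0.6399, -0.0699, 0.1514]
tool_rot: [2.081, 2.349, -0.002]
contact_force: [2.6, -4.9, 1.2]
grip_width: 0.658
finger_force: 30.0
```

jog_arm --plan '[0.003, 0, 0.004, 0, -1, 0.007, 0, 0.008, 0, -1, 0.011, 0, 0.011, 0, -1, 0.011, 0, 0.011, 0, -0.5, 0.011, 0, 0.011, 0, 0, 0.011, 0, 0.011, 0, 0.6, 0.011, 0, 0.011, 0, 1, 0.011, 0, 0.011, 0, 1, 0.011, 0, 0.011, 0, 1, 0.011, 0, -0.01, 0, 1, 0.011, 0, -0.04, 0, 1, 0.011, 0, -0.07, 0, 1, 0.011, 0, -0.11, 0, 1, 0.011, 0, -0.13, 0, 1]'

```text
t: 20.62
eef_pos: [0.6387, -0.0571, 0.2863]
tool_rot: [2.078, 2.35, 0.005]
contact_force: [0.3, -0.4, 1.9]
grip_width: 0.995
finger_force: 0.0
```

```bash
python3 -c "
from mug import *
a=grab('top','13');b=grab('side','13')
# knob: dark blob on the white pod, both views
for n,im,X in(('top',a,(.654,-.256,.066)),('side',b,(.654,-.256,.066))):
  u=proj(n,X).round().astype(int);g=cv2.cvtColor(im,cv2.COLOR_BGR2GRAY);x0,y0=u-14
  w=g[y0:y0+28,x0:x0+28];m=(w<75).astype(np.uint8)
  k,l,st,ce=cv2.connectedComponentsWithStats(m);
  for i in range(1,k):
    if st[i,4]>15: print(n,u,st[i],ce[i]+[x0,y0],onz(n,ce[i]+[x0,y0],.066))
  W=[c for c in cv2.findContours((g>200).astype(np.uint8),0,2)[0] if cv2.pointPolygonTest(c,(float(u[0]),float(u[1])),True)>-12]
  for c in W: print('white',cv2.minAreaRect(c),cv2.contourArea(c))
p=(.654,-.256);go(p[0],p[1],.2,97)
cv2.imwrite('pics/m13.png',np.hstack([cv2.resize(a[140:180,300:350],(350,280)),cv2.resize(b[120:230,190:320],(450,381))[:280]]))
blobs('t',b,(1,100,40),(12,255,255),30);print(proj('side',HOOK(2)-[0,0,.064]))"
```

```text
white ((317.015625, 167.90249633789062), (40.840545654296875, 43.723873138427734), 9.090277671813965) 1055.5
side [293 162] [  0   0  28  21 341] [291.87683284 155.98826979] [ 0.68076054 -0.2760779   0.066     ]
white ((293.5882263183594, 165.85292053222656), (24.867294311523438, 17.664352416992188), 30.963756561279297) 164.0
white ((295.0, 157.0), (0.0, 0.0), 0.0) 0.0
white ((293.0, 156.0), (0.0, 0.0), 0.0) 0.0
shift [-0.1987 -0.011   0.0881] turn -1.57 | now [ 0.6397 -0.0573  0.2876] yang 7.0 grip 0.998 F [-0.5  0.8 -0.2] t 20.7 j6 -0.3
t box (425, 222, 15, 25) area 51.5
t box (115, 219, 46, 46) area 1100.0
t box (239, 167, 27, 30) area 447.5
t box (403, 109, 39, 31) area 785.0
[249.08955366 186.66362456]
```

```bash
python3 -c "
from mug import *
for n,z in(('top',.066),('side',.066)):
  g=cv2.cvtColor(cv2.imread(f'pics/{n}0.png'),cv2.COLOR_BGR2GRAY)
  u=(np.array([324,158]) if n=='top' else np.array([293,163]));x0,y0=u-9
  w=g[y0:y0+18,x0:x0+18];print(w) if n=='top' else 0
  m=(w<90).astype(np.uint8);k,l,st,ce=cv2.connectedComponentsWithStats(m)
  for i in range(1,k):
    if st[i,4]>8: print(n,st[i],ce[i]+[x0,y0],[onz(n,ce[i]+[x0,y0],zz)[:2].round(4) for zz in(.058,.066,.072)])
"
```

```text
[[110 105 102 106 114 126 134 160 200 235 251 255 255 255 255 255 255 200]
 [117 124 140 162 182 187 192 232 255 255 255 255 255 255 255 255 255 238]
 [178 212 243 255 255 255 249 253 255 255 255 255 255 255 255 255 255 255]
 [255 255 255 255 255 255 255 255 242 235 247 255 255 255 255 255 255 255]
 [255 255 255 255 255 255 255 244 183 175 210 243 255 255 255 255 255 255]
 [255 255 255 255 255 255 244 178 124 144 172 186 234 255 255 255 255 255]
 [255 255 255 255 255 232 166 115  98 124 140 128 147 204 250 255 255 255]
 [255 255 255 255 235 166 115  93  90 103 112 105 104 133 205 255 255 255]
 [255 255 255 254 195 127  99  92  92  95 102 103 100 107 156 240 255 255]
 [255 255 255 251 168 114  98  96  93  95 101 106 105 103 128 212 255 255]
 [255 255 255 248 156 110 104  99  96  95  98 105 105 101 120 197 255 255]
 [255 255 255 250 166 114 105 100  96  95  95 100 101  99 120 197 255 255]
 [255 255 255 255 201 130 107 101  98  94  94  95  94  98 128 206 255 255]
 [255 255 255 255 242 173 124 107  97  94  92  91  96 118 161 231 255 255]
 [255 255 255 255 255 233 174 135 109  98  98 109 134 176 228 255 255 255]
 [255 255 255 255 255 255 242 201 158 135 139 168 214 248 255 255 255 255]
 [251 255 255 255 255 255 255 255 247 230 228 247 255 255 255 255 255 255]
 [246 255 255 255 255 255 255 255 255 255 255 255 255 255 255 255 255 255]]
side [  0   0  18  15 166] [292.96385542 160.4939759 ] [array([ 0.6669, -0.2687]), array([ 0.6613, -0.2626]), array([ 0.6571, -0.2581])]
```

```bash
python3 -c "
from mug import *
print('disc',onz('top',(324.5,159.1),.05),onz('top',(324.5,159.1),.06))
print('barend-21',onz('top',(324,153.2),.079)-.021*XD)
# pod white outline, top view
g=cv2.cvtColor(cv2.imread('pics/top0.png'),cv2.COLOR_BGR2GRAY)
m=np.zeros_like(g);m[145:177,313:342]=(g[145:177,313:342]>200)*255
c=max(cv2.findContours(m,0,2)[0],key=cv2.contourArea);r=cv2.minAreaRect(c);print(r);B=cv2.boxPoints(r);P=np.array([onz('top',b,.045)[:2] for b in B]);print(P.round(4),P.mean(0))
u=(.655,-.256);a=[proj('top',np.array([*u,z])+d*XD) for z,d in((.05,0),(.079,.021),(.079,-.021))];print(np.round(a,1))
b=cv2.imread('pics/side0.png')
cv2.imwrite('pics/m14.png',np.hstack([cv2.resize(b[145:185,270:320],(400,320),interpolation=2),cv2.resize(cv2.imread('pics/side13.png')[140:260,140:290],(400,320),interpolation=2)]))
for z,d in((.079,.021),(.079,-.021),(.05,0),(.079,0)): print(((proj('side',np.array([*u,z])+d*XD)-[270,145])*8).round())
"
```

```text
disc [ 0.65925528 -0.26487283  0.05      ] [ 0.65537952 -0.2625228   0.06      ]
barend-21 [ 0.65091742 -0.26409119  0.079     ]
((322.5500183105469, 161.64999389648438), (24.349536895751953, 27.195587158203125), 71.56504821777344)
[[ 0.6927 -0.1996]
 [ 0.7109 -0.3054]
 [ 0.6122 -0.3125]
 [ 0.5951 -0.2087]] [ 0.65270444 -0.25653939]
[[322.5 160.5]
 [321.7 152.6]
 [325.5 162.5]]
[148.  96.]
[221. 139.]
[181. 163.]
[184. 117.]
```

View pics/m14.png

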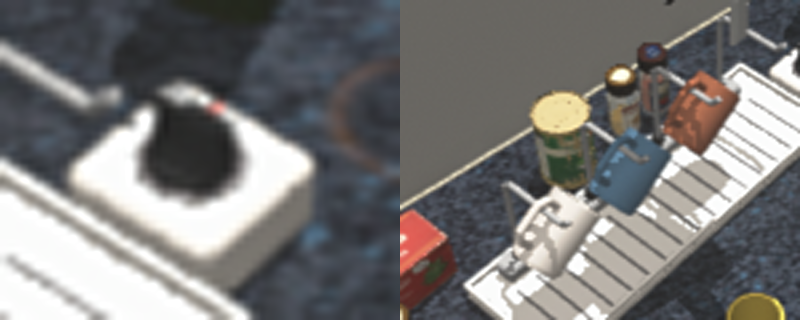

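Right crop: all three mugs hang on hooks 0–2. Left: knob disc at ~(192,158), bar end ~(155,95), i.e. axis about (.655,-.260). Check bottle clearance near the knob.

```bash
python3 -c "
from mug import *
print('bottle side base',onz('side',(299,145),0),'top lid',onz('top',(364,98),.25),onz('top',(364,98),.3),'top base',onz('top',(351,137),0))
print('bottle lid side',[onz('side',(302,88),z).round(3) for z in (.2,.25,.3)],[onz('top',(364,98),z).round(3) for z in (.2,.25,.3)])
a=telemetry.sense();go(.655,-.26,.288,97);go(.655,-.26,.07,97)"
```

```text
bottle side base [ 0.75418471 -0.39122892  0.        ] top lid [ 0.78145189 -0.4028404   0.25      ] [ 0.7539242  -0.38354291  0.3       ] top base [ 0.75416002 -0.40281636  0.        ]
bottle lid side [array([ 0.823, -0.459,  0.2  ]), array([ 0.775, -0.406,  0.25 ]), array([ 0.727, -0.354,  0.3  ])] [array([ 0.809, -0.422,  0.2  ]), array([ 0.781, -0.403,  0.25 ]), array([ 0.754, -0.384,  0.3  ])]
shift [-2.031e-01 -9.600e-03  1.000e-04] turn -1.57 | now [ 0.6397 -0.0573  0.2876] yang 7.0 grip 0.998 F [-0.5  0.8 -0.2] t 20.7 j6 -0.3
shift [-0.2024 -0.0118  0.2181] turn -1.57 | now [ 0.6397 -0.0573  0.2876] yang 7.0 grip 0.998 F [-0.5  0.8 -0.2] t 20.7 j6 -0.3
```

jog_arm --plan '[-0.04, -0.002, -0.01, -0.1, 1, -0.203, -0.01, -0.01, -1.57, 1, -0.203, -0.01, -0.01, -1.57, 1, -0.203, -0.01, -0.01, -1.57, 1, -0.203, -0.01, -0.01, -1.57, 1, -0.203, -0.01, -0.01, -1.57, 1, -0.203, -0.01, -0.01, -1.57, 1, -0.203, -0.01, -0.01, -1.57, 1, -0.203, -0.01, -0.01, -1.57, 1, -0.203, -0.01, -0.01, -1.57, 1, -0.203, -0.01, -0.01, -1.57, 1, -0.203, -0.01, -0.01, -1.57, 1, -0.203, -0.01, -0.01, -1.57, 1, -0.203, -0.01, -0.01, -1.57, 1, -0.203, -0.01, -0.01, -1.57, 1, -0.203, -0.01, -0.01, -1.57, 1, -0.203, -0.01, -0.01, -1.57, 1]'

```text
t: 22.13
eef_pos: [0.6528, -0.26, 0.2906]
tool_rot: [0.188, -3.135, -0.001]
contact_force: [0.2, 0.2, 0.1]
grip_width: 0.998
finger_force: 0.0
```

```bash
python3 -c "
from mug import *
go(.655,-.26,.07,97)"
```

```text
shift [-0.0024 -0.0004  0.2206] turn -0.002 | now [ 0.6528 -0.26    0.2906] yang 96.9 grip 0.998 F [0.2 0.2 0.1] t 22.1 j6 -2.15
```

jog_arm --plan '[-0.002, 0, 0.035, 0, 1, -0.002, 0, 0.07, 0, 1, -0.002, 0, 0.1, 0, 1, -0.002, 0, 0.13, 0, 1, -0.002, 0, 0.16, 0, 1, -0.002, 0, 0.185, 0, 1, -0.002, 0, 0.205, 0, 1, -0.002, 0, 0.22, 0, 1, -0.002, 0, 0.22, 0, 1, -0.002, 0, 0.22, 0, 1]'

```text
t: 22.97
eef_pos: [0.6542, -0.2596, 0.0701]
tool_rot: [0.189, -3.134, -0.002]
contact_force: [-0.3, 0.2, 1.0]
grip_width: 1.001
finger_force: 0.0
```

jog_arm --plan '[0, 0, 0, 0, -0.2, 0, 0, 0, 0, -0.6, 0, 0, 0, 0, -1, 0, 0, 0, 0, -1, 0, 0, 0, 0, -1, 0, 0, 0, 0, -1, 0, 0, 0, 0, -1, 0, 0, 0, 0, -1, 0, 0, 0, 0, -1]'

```text
t: 23.72
eef_pos: [0.6553, -0.2607, 0.0723]
tool_rot: [-0.19, 3.134, -0.003]
contact_force: [-0.2, -1.1, 3.1]
grip_width: 0.394
finger_force: 1.2
```

```bash
python3 -c "
from mug import *
go(.655,-.26,.07,97);print(telemetry.sense()['torque'].round(2))"
```

```text
shift [0.0002 0.0007 0.0023] turn -0.001 | now [ 0.6553 -0.2607  0.0723] yang 96.9 grip 0.394 F [-0.2 -1.1  3.1] t 23.7 j6 -2.15
[-0.35 -0.17 -0.03]
```

Still closing; wait further.

jog_arm --plan '[0, 0, 0, 0, -1, 0, 0, 0, 0, -1, 0, 0, 0, 0, -1, 0, 0, 0, 0, -1, 0, 0, 0, 0, -1, 0, 0, 0, 0, -1, 0, 0, 0, 0, -1, 0, 0, 0, 0, -1]'

```text
t: 24.38
eef_pos: [0.6558, -0.2648, 0.0723]
tool_rot: [-0.186, 3.132, -0.014]
contact_force: [2.6, -10.2, 1.4]
grip_width: 0.148
finger_force: 33.8
```

```bash
python3 -c "
from mug import *
go(.655,-.26,.07,97);print(telemetry.sense()['torque'].round(2))"
```

```text
shift [0.0003 0.0049 0.0023] turn -0.003 | now [ 0.6558 -0.2648  0.0723] yang 96.8 grip 0.148 F [  2.6 -10.2   1.4] t 24.4 j6 -2.15
[-1.77 -0.5  -0.07]
```

Bar gripped (14 mm), 4 mm further to −y than estimated. Relieve the side load, then twist.

jog_arm --plan '[0, -0.002, 0, 0, -1, 0, -0.005, 0, 0, -1, 0, -0.005, 0, 0, -1]'

```text
t: 24.63
eef_pos: [0.6559, -0.2651, 0.0723]
tool_rot: [-0.19, 3.134, 0.0]
contact_force: [-0.7, -0.5, 5.8]
grip_width: 0.146
finger_force: 33.2
```

jog_arm --plan '[0, 0, 0, 0.1, -1, 0, 0, 0, 0.2, -1, 0, 0, 0, 0.3, -1, 0, 0, 0, 0.4, -1, 0, 0, 0, 0.5, -1, 0, 0, 0, 0.6, -1, 0, 0, 0, 0.6, -1]'

```text
t: 25.22
eef_pos: [0.6564, -0.2624, 0.0723]
tool_rot: [0.747, 3.051, 0.006]
contact_force: [-0.6, 2.9, 5.3]
grip_width: 0.149
finger_force: 32.8
```

```bash
python3 -c "
from mug import *
go(.655,-.265,.07,28);print(telemetry.sense()['torque'].round(2))"
```

```text
shift [ 0.     -0.0029  0.0023] turn 0.602 | now [ 0.6564 -0.2624  0.0723] yang 62.5 grip 0.149 F [-0.6  2.9  5.3] t 25.2 j6 -1.55
[ 0.48 -0.22  0.12]
```

jog_arm --plan '[0, 0, 0, 0.1, -1, 0, 0, 0, 0.2, -1, 0, 0, 0, 0.3, -1, 0, 0, 0, 0.4, -1, 0, 0, 0, 0.5, -1, 0, 0, 0, 0.58, -1, 0, 0, 0, 0.64, -1, 0, 0, 0, 0.68, -1, 0, 0, 0, 0.68, -1]'

```text
t: 25.97
eef_pos: [0.6583, -0.2603, 0.0723]
tool_rot: [1.715, 2.631, 0.013]
contact_force: [5.4, 6.0, 5.0]
grip_width: 0.153
finger_force: 33.0
```

```bash
python3 -c "
from mug import *
go(.655,-.265,.07,28);print(telemetry.sense()['torque'].round(2))"
```

```text
shift [-0.003  -0.0049  0.0023] turn -0.073 | now [ 0.6583 -0.2603  0.0723] yang 23.8 grip 0.153 F [5.4 6.  5. ] t 26.0 j6 -0.88
[ 1.02 -0.95  0.61]
```

jog_arm --plan '[0, 0, 0, 0.04, -1, 0, 0, 0, 0.04, -1, 0, 0, 0, 0.04, -1]'

```text
t: 26.22
eef_pos: [0.6582, -0.2602, 0.0723]
tool_rot: [1.765, 2.598, 0.013]
contact_force: [3.8, 7.2, 5.3]
grip_width: 0.157
finger_force: 34.1
```

```bash
python3 -c "
from mug import *
go(.655,-.265,.07,28);print(telemetry.sense()['torque'].round(2))"
```

```text
shift [-0.0033 -0.0048  0.0023] turn -0.111 | now [ 0.6582 -0.2602  0.0723] yang 21.6 grip 0.157 F [3.8 7.2 5.3] t 26.2 j6 -0.84
[ 1.11 -0.89  0.73]
```

jog_arm --plan '[0, 0, 0, 0, 0, 0, 0, 0, 0, 1, 0, 0, 0, 0, 1, 0, 0, 0, 0, 1, 0, 0, 0, 0, 1, 0, 0, 0, 0, 1, 0, 0, 0, 0, 1, 0, 0, 0, 0, 1, 0, 0, 0, 0, 1, 0, 0, 0, 0, 1, 0, 0, 0, 0, 1, 0, 0, 0, 0, 1]'

```text
t: 27.22
eef_pos: [0.6552, -0.2647, 0.0705]
tool_rot: [-1.771, -2.593, 0.0]
contact_force: [0.7, -0.1, 0.0]
grip_width: 0.969
finger_force: 0.0
```

Torque rose well above the spring's: stop reached. Released; rise and check.

jog_arm --plan '[0, 0, -0.03, 0, 1, 0, 0, -0.06, 0, 1, 0, 0, -0.1, 0, 1, 0, 0, -0.14, 0, 1, 0, 0, -0.18, 0, 1, 0, 0, -0.22, 0, 1, 0, 0, -0.22, 0, 1]'

```text
t: 27.8
eef_pos: [0.6574, -0.2658, 0.3033]
tool_rot: [1.762, 2.579, 0.004]
contact_force: [-0.2, 0.5, 2.4]
grip_width: 0.998
finger_force: 0.0
```

```bash
python3 -c "
from mug import *
go(.4,-.3,.3)"
```

```text
shift [ 0.0617 -0.2522 -0.0006] turn 0 | now [ 0.6574 -0.2658  0.3033] yang 21.3 grip 0.998 F [-0.2  0.5  2.4] t 27.8 j6 -0.84
```

jog_arm --plan '[0.062, -0.252, 0, 0, 1, 0.062, -0.252, 0, 0, 1, 0.062, -0.252, 0, 0, 1, 0.062, -0.252, 0, 0, 1, 0.062, -0.252, 0, 0, 1, 0.062, -0.252, 0, 0, 1, 0.062, -0.252, 0, 0, 1, 0.062, -0.252, 0, 0, 1, 0.062, -0.252, 0, 0, 1, 0.062, -0.252, 0, 0, 1]'

```text
t: 28.63
eef_pos: [0.3994, -0.2987, 0.2911]
tool_rot: [1.771, 2.594, 0.001]
contact_force: [0.0, -0.1, 1.1]
grip_width: 1.002
finger_force: 0.0
```

```bash
python3 -c "
from mug import *
b=grab('side','15');a=grab('top','15');o=cv2.imread('pics/side13.png')
for im in(o,b): blobs('b',im,(97,80,50),(110,255,255),100);blobs('t',im,(1,100,40),(12,255,255),150)
d=cv2.absdiff(b,cv2.imread('pics/side0.png')).max(2)[145:185,270:320];print('pod diff',(d>40).sum())
o=cv2.imread('pics/top0.png');t=cv2.absdiff(a,o).max(2)[140:176,312:342];print('pod diff top',(t>40).sum(),t.max())
h=cv2.cvtColor(b,cv2.COLOR_BGR2HSV);print('lamp px',b[145:180,280:305].reshape(-1,3)[np.argmax(b[145:180,280:305,1].astype(int).ravel()-b[145:180,280:305,2].ravel())])
print('white diff',(cv2.absdiff(b,cv2.imread('pics/side13.png')).max(2)[200:250,170:220]>40).sum())"
```

```text
b box (212, 188, 26, 30) area 384.0
t box (115, 219, 46, 46) area 1100.0
t box (239, 167, 27, 30) area 447.5
t box (403, 109, 39, 31) area 785.0
b box (212, 188, 28, 30) area 409.0
b box (326, 174, 14, 23) area 217.0
t box (115, 219, 46, 46) area 1099.0
t box (238, 167, 28, 31) area 460.5
t box (362, 155, 18, 17) area 203.0
t box (320, 93, 15, 36) area 301.0
pod diff 0
pod diff top 0 26
lamp px [90 78 66]
white diff 108
```

```bash
python3 -c "
from mug import *
b=cv2.imread('pics/side15.png');c=grab('side','16')
f=lambda p,q:(cv2.absdiff(p,q).max(2)[200:250,170:220]>40)
print('still?',f(b,c).sum())
for k in(10,13):
  o=cv2.imread(f'pics/side{k}.png');m=f(o,c);ys,xs=np.nonzero(m);print(k,m.sum(),xs.min()+170,xs.max()+170,ys.min()+200,ys.max()+200, cv2.phaseCorrelate(np.float32(cv2.Canny(o[200:250,170:220],60,150)),np.float32(cv2.Canny(c[200:250,170:220],60,150))))
"
```

```text
still? 0
10 425 183 219 200 249 ((0.03895500336822266, 0.16441530950111627), 0.6578385963439941)
13 109 208 219 200 249 ((0.0659217058338335, 0.0007773994110493732), 0.8553441989898681)
```

```bash
python3 -c "
from rig import robot
print(robot.finish_job())"
```

```text
the job is handed in; nothing more can be done
None
```

The white, blue and terracotta mugs hang on hooks 0, 1 and 2 (no green mug was there), and after that the start knob was twisted clockwise to its stop and sprang back when let go; the job is handed in at about 29 s, though nothing in the images shows the dryer itself running.

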